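# Stand the reagent bottles in the shaker and ratchet the clamp shut

### The arm

A 6-joint arm with a two-finger parallel gripper is mounted at the origin on the work surface. World frame = base frame: x ahead of the robot, y to its left, z up, the work surface at z = 0. Lengths are in m, angles in rad, forces in N, time in s.
With the tool pointing down it reaches from about 0.35 to 0.925 m from the base axis. Payload 6.4 kg.
Tool frame: the origin (TCP) lies between the finger pads, 19 mm behind the fingertips; this is the grasp point; z points along the fingers, y is the line along which they close (so a half turn about z gives the same grasp; the last joint's range is limited). The gripper opens to 85 mm and grips with 20 to 120 N. Pads are 22 mm wide; open, the fingers measure 114 mm over their backs; the gripper's body (76 mm by 85 mm) begins 54 mm behind the grasp point. The pads swing forward as they close: fully open they stand 13 mm farther back than shut.
Start: joints at [1.046, 0.245, 1.558, -0, 1.339, -0.174], TCP at [0.223, 0.61, 0.25] pointing down, gripper open.
Joint ranges: [-3.13, 3.13], [-1.02, 2.26], [0.13, 2.54], [-0.95, 4.09], [0.21, 2.88], [-2.74, 2.74]. Speed limits (rad/s): [2.57, 2.57, 3.14, 3.14, 3.14, 3.14].

### API

Orientations are given as a unit quaternion [x, y, z, w].
In Python, from cell import read_state, snapshot, close_job gives the robot as it stands. The module is installed in compiled form; this text tells all that it offers.
- The arm moves only by the tool apply_moves, never from a script. Its argument "commands" is one flat list of numbers, 6 for each row, row after row: the shift along the world's x, y, z in cm, then the turn, a rotation vector about the world's x, y, z in units of 6 degrees (1.0 is 6 degrees). A call has 1 to 10 rows; each row is the pose to reach, as a shift and turn from the pose commanded when the call began; what a row does not reach only later rows make up. A row lasts 1/10 s, in which the tool goes at most 50 mm and 8.59 degrees, less where a joint would pass 70% of its speed; a pose out of reach is approached as far as the arm can. A call with a gripper value outside its range is refused whole. "gripper" is the finger opening in cm, from 0 to 8.54, set as the call begins (left out, the last holds). The fingers move at their own pace and stop on an object; "squeeze" is the grip in N (left out, the last holds). Time passes only in rows, so rows that repeat a pose let the fingers close. It gives the time, the measured TCP pose, the force, the opening and the grip force at its end, in the units of the state.
- read_state(): the state, without advancing time (a new reading comes with each control period).
- snapshot(name): name is "scene" or "top" or "wrist"; returns a dict with "image" (400x640x3 uint8, blue, green, red), "vertical_fov" (degrees; the focal length in pixels is half the picture's height over the tangent of half this angle, whatever the lens; pixels are square), "cx", "cy" (the principal point, pixels), "dist" ([k1, k2, p1, p2, k3] as OpenCV has them; the pictures are not rectified), "R" (3x3) and "t" (3): a world point X has camera coordinates R X + t; the wrist camera has in their place "tool_from_camera" (4x4, takes a point from camera to tool coordinates, whose origin is the TCP and whose axes are the flange's). Camera axes: x right, y down, z forward; pixel columns grow to the right and rows downward; lengths in m; the calibration is good to about 2 mm. A picture is of the moment at which its call begins: read the wrist's pose just before it. There is no depth.
- close_job(): hands the job in; it is judged then, once.
The state is a dict: "time": time; "q": joint angles; "qd": joint speeds; "joint_torque": joint torques, N m; "eef_pos": TCP position; "orientation": TCP orientation; "wrist_force": force on the tool from outside, world axes, zero at the start; "moment": the same for the moment, N m; "opening": finger opening in m; "finger_force": force on a finger pad.
Only numpy, scipy, OpenCV 4.12 (cv2) and the standard library are available. Lean on these libraries where they do the work, as an engineer would, in place of code of your own. Each camera call takes 0.05 s, during which the arm holds its last target. There are 200 camera calls.

### The job

Get the shaker ready for a mixing run: stand every square amber reagent bottle that has tipped over in the clamping lane or lies in the blue tray upright on the platform in the lane, among the standing ones. Then wind the clamp knob clockwise until the bar bears on the bottles and the pawl catches on that tooth, the seventh, not one fewer or more, with every bottle upright and held square against the back rails, and then press the start button. Leave the other things on the bench where they are.

Things in the scene. Friction and masses are not known exactly. Their poses are not given: they have to be found in the camera images.
- shaker: Shaker, fixed. Origin on the bench under the lane's middle; x across the lane, away from the robot; y along it. Platform 85 mm above the bench. Lane: between the clamp bar and the back rails, and between end cheeks at y = -205 and 245 mm (45 mm high). At the -y end: gear housing with the wing knob. On the robot's side (x -180 to -120): console, 52 mm high, with dummy keys and start button.
- back_rail (a point): Middle of the front face of the fixed rubber back rails, on the platform's level (shaker x = 55 mm). The rails stand from 21 to 59 mm above the platform.
- bar_face (a point): Middle of the clamp bar's face towards the bottles; the rubber bar, 14 mm thick, is 21 to 35 mm above the platform. At shaker x = -88 mm with the knob at 0 (lane 143 mm wide); moves 13 mm towards the back rails per tooth, pushing standing bottles along. Sprung with 10 N: once it bears on the bottles, the springs give way (to 30 mm) as the knob turns on.
- clamp_knob (a joint): Knob and ratchet wheel angle, rad, growing clockwise from above; 0 = lane fully open. 12 teeth of 0.524 rad. Starts on tooth 1. A spring turns it back; the pawl allows only clockwise, so let go it falls back to the last tooth passed. Takes 0.2 to 0.7 Nm. Seventh tooth (3.67, settles at 3.63): bar bears, springs pressed 2 mm. Sixth: 11 mm clear of the bottles. Eighth: squeezes too hard.
- knob_grip (a point): On the knob's vertical axis: where the TCP grips. The black wing is 58 mm long, 14 mm thick, 40 mm high (from 22 mm below to 18 mm above this point), free all round. It lies along shaker x when clamp_knob is 0 and turns with it (clockwise from above). The toothed steel wheel, 76 mm in diameter, lies 28 to 38 mm below this point.
- pawl (a joint): Angle of the small brass pawl beside the wheel, rad: -0.02 to 0.07 when it has dropped behind a tooth, 0.2 on top of a tooth; positive = lifted. Sprung towards the wheel.
- pawl_tab (a point): Top of the pawl's upright brass release tab (12 x 6 mm, 24 mm high). Pushing it 10 mm towards +y of the shaker (towards the lane), with 10 to 15 N, lifts the pawl and the clamp springs open; needed only if the knob was wound too far.
- start (a joint): Travel of the start button, m: 0 = up, 0.005 = fully down (4 N); springs back up.
- start_top (a point): Top of the start button, 24 mm in diameter, light grey in a black collar on the console, its biggest button; pressed straight down.
- tray: Shallow blue plastic tray on the bench to the robot's left, 290 (x) x 180 (y) x 10 mm high, walls and floor 4 mm thick, origin under its middle, fixed.
- bottle1: Square amber bottle, white cap, 116 mm tall, 150 g. Body 54 x 54 mm, 82 mm tall; cap 38 mm across, 24 mm tall. Origin on its axis at half height (58 mm from foot, 46 from the cap's middle); +z foot to cap, x, y square to the sides. Caps 65 mm apart leave room for fingers. At first lies in the lane between the standing ones, cap towards shaker +y.
- bottle5: Square amber bottle, white cap, 116 mm tall, 150 g. Body 54 x 54 mm, 82 mm tall; cap 38 mm across, 24 mm tall. Origin on its axis at half height (58 mm from foot, 46 from the cap's middle); +z foot to cap, x, y square to the sides. Caps 65 mm apart leave room for fingers. Stands in the lane from the start, nearer its +y end.
- bottle6: Square amber bottle, white cap, 116 mm tall, 150 g. Body 54 x 54 mm, 82 mm tall; cap 38 mm across, 24 mm tall. Origin on its axis at half height (58 mm from foot, 46 from the cap's middle); +z foot to cap, x, y square to the sides. Caps 65 mm apart leave room for fingers. Stands in the lane from the start, nearer its -y end.
- jar: Bystander: small round jar, 48 mm in diameter, 62 mm tall, standing on the platform behind the back rails; origin under its middle.
- wash_bottle: Bystander: white round wash bottle, 68 mm in diameter, 170 mm tall, beyond the tray; origin under its middle.
- tip_box: Bystander: grey pipette tip box 85 x 125 x 60 mm in front of the gear housing; origin under its middle.
- bottle2: Square amber bottle, white cap, 116 mm tall, 150 g. Body 54 x 54 mm, 82 mm tall; cap 38 mm across, 24 mm tall. Origin on its axis at half height (58 mm from foot, 46 from the cap's middle); +z foot to cap, x, y square to the sides. Caps 65 mm apart leave room for fingers. May be absent. At first lies in the blue tray, cap to the left (+y).
- bottle3: Square amber bottle, white cap, 116 mm tall, 150 g. Body 54 x 54 mm, 82 mm tall; cap 38 mm across, 24 mm tall. Origin on its axis at half height (58 mm from foot, 46 from the cap's middle); +z foot to cap, x, y square to the sides. Caps 65 mm apart leave room for fingers. May be absent. At first lies in the blue tray, cap to the left (+y).
- bottle4: Square amber bottle, white cap, 116 mm tall, 150 g. Body 54 x 54 mm, 82 mm tall; cap 38 mm across, 24 mm tall. Origin on its axis at half height (58 mm from foot, 46 from the cap's middle); +z foot to cap, x, y square to the sides. Caps 65 mm apart leave room for fingers. May be absent. At first lies in the blue tray, cap to the left (+y).
There are look-alikes about, which are no part of the job. What is shaped like the bottle3 but purple is not meant. What is shaped like the bottle2 but pink is not meant.

How it is judged:
By the outcome, as a careful person would: the job done as asked, in the order asked, and still so for the second after the job is handed in, with the robot touching nothing.
Of bottle2, bottle3, bottle4 only 2 to 3 are there at a start; the rules pass over those that are not, and their reading is None.
At some moment in a run one of bottle2, bottle3, bottle4 may be knocked a few centimetres aside while the robot is not near it.
Once in a run the grip may slacken for a moment while it holds something.
It also fails if it takes over 210 s, if anything falls off the work surface, if the arm or the gripper's body presses on something with over 40 N, if the wrist force passes 120 N, or if a joint passes its speed limit or range.

## Working session

There is one attempt and no reset: what is moved stays moved. The work goes in short steps, Python scripts to look and compute and a tool call to move; the robot and the scene stay as the last step left them, time stands still between calls to the robot, and variables do not carry over. Pictures are saved under pics/ and viewed, at most 14 in all, crops included, and the job is handed in when it is done.

Besides the shell and the picture viewer there is one more tool, called after "Call:" by a JSON object that holds its "method" and its "body", one argument or row to a line. apply_moves: Moves the arm, as the interface text tells. Its arguments: {"type":"object","properties":{"commands":{"type":"array"},"gripper":{"type":"number"},"squeeze":{"type":"number"}},"required":["commands"]}

```bash
mkdir -p pics
cat > h.py <<'E'
import numpy as np, cv2
from cell import read_state, snapshot, close_job
from scipy.spatial.transform import Rotation as Rot
def K(s):
    f=200/np.tan(np.radians(s["vertical_fov"])/2)
    return np.array([[f,0,s["cx"]],[0,f,s["cy"]],[0,0,1.]])
def cam(name):
    st=read_state(); s=snapshot(name)
    if name=="wrist":
        T=np.eye(4);T[:3,:3]=Rot.from_quat(st["orientation"]).as_matrix();T[:3,3]=st["eef_pos"]
        W=np.linalg.inv(T@np.array(s["tool_from_camera"])); s["R"]=W[:3,:3]; s["t"]=W[:3,3]
    s["R"]=np.array(s["R"]);s["t"]=np.array(s["t"]);return s
def ray(s,p):
    u=cv2.undistortPoints(np.array([[p]],float),K(s),np.array(s["dist"],float))[0,0]
    d=s["R"].T@np.array([u[0],u[1],1]);return -s["R"].T@s["t"],d
def onz(s,p,z):
    c,d=ray(s,p);return c+d*(z-c[2])/d[2]
def tri(obs):
    A=np.zeros((3,3));b=np.zeros(3);L=[]
    for s,p in obs:
        c,d=ray(s,p);d/=np.linalg.norm(d);M=np.eye(3)-np.outer(d,d);A+=M;b+=M@c;L.append((c,d))
    X=np.linalg.solve(A,b);return X,[np.linalg.norm(np.cross(X-c,d)) for c,d in L]
def proj(s,X):
    return cv2.projectPoints(np.array(X,float).reshape(-1,1,3),cv2.Rodrigues(s["R"])[0],s["t"],K(s),np.array(s["dist"],float))[0][:,0]
import pickle
def save(s,n): cv2.imwrite(f"pics/{n}.png",s["image"]); pickle.dump(s,open(f"pics/{n}.pkl","wb"))
def load(n): return pickle.load(open(f"pics/{n}.pkl","rb"))
E
python3 - <<'E'
from h import *
st=read_state();print({k:np.round(v,3) for k,v in st.items() if v is not None})
for n in("scene","top"):
    s=cam(n);save(s,n+"0");print(n,s["vertical_fov"],np.round(-s["R"].T@s["t"],3),s["dist"])
s=cam("wrist");print(np.round(s["tool_from_camera"],3),s["vertical_fov"])
E
```

```text
{'time': np.float64(0.0), 'q': array([ 1.046,  0.246,  1.559, -0.   ,  1.339, -0.174]), 'qd': array([ 0.   , -0.001,  0.   ,  0.   ,  0.001,  0.001]), 'joint_torque': array([ 0.0000e+00, -4.2951e+01, -3.2613e+01, -0.0000e+00,  5.0000e-03,
       -0.0000e+00]), 'eef_pos': array([0.223, 0.61 , 0.249]), 'orientation': array([ 0.175,  0.985, -0.001, -0.   ]), 'wrist_force': array([-0.106,  0.186, -0.142]), 'moment': array([-0.012, -0.036, -0.055]), 'finger_force': np.float64(0.0), 'opening': np.float64(0.085)}
scene 43.40054268249282 [ 1.351 -0.863  1.023] [-0.05178987  0.          0.          0.          0.        ]
top 47.16146883792703 [0.257 0.035 1.484] [-0.0557348  0.         0.         0.         0.       ]
[[-0.    -0.951 -0.309  0.078]
 [ 1.    -0.    -0.001 -0.001]
 [ 0.001 -0.309  0.951 -0.124]
 [ 0.     0.     0.     1.   ]] 69.31665858311842
```

View pics/scene0.png

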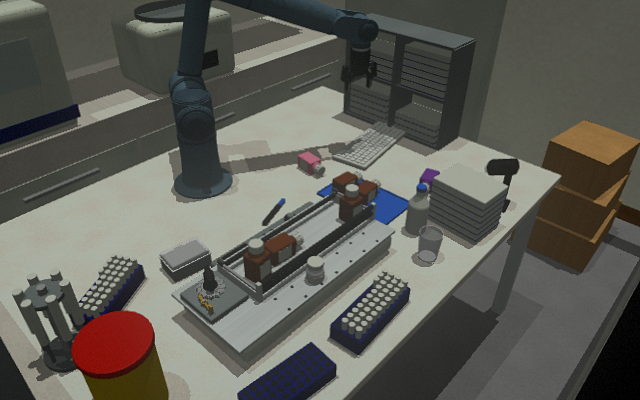

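View pics/top0.png

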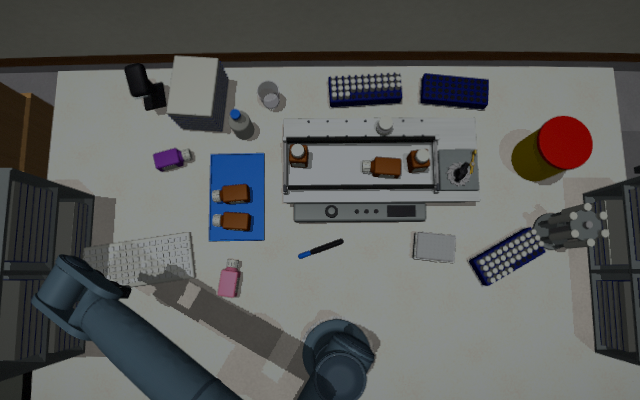

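Top view: up is +x and left is +y. Amber bottles lie in the tray at (235,194) and (234,222). In the lane, one lies at (383,167) and two stand at (299,154) and (418,159). The knob is at (460,172) and the start button at (332,211). The purple (170,159) and pink (229,278) ones are look-alikes, lie outside the tray and are not meant. An enlarged crop should confirm this.

Run:
```python
from h import *
a=load("top0")["image"][105:255,200:490]
cv2.imwrite("pics/c1.png",cv2.resize(a,None,fx=2.75,fy=2.75,interpolation=cv2.INTER_CUBIC))
```

```text
(no output)
```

View pics/c1.png

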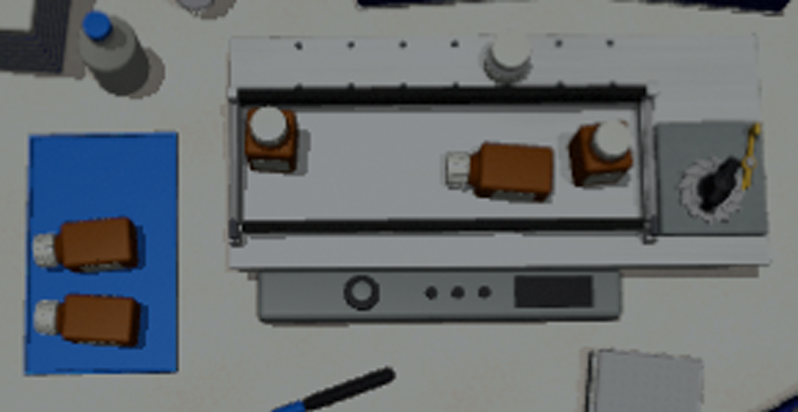

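The crop confirms it: two amber bottles lie in the tray with caps to the left, one amber bottle lies in the lane, and two stand. I'll get rough positions now.

Run:
```python
from h import *
s=load("top0")
def c(x,y): return (200+x/2.75,105+y/2.75)
for n,p,z in [("tray1",(28,135),.01),("tray2",(178,131),.01),("tray3",(178,373),.01),("tray4",(26,373),.01),("start",(362,291),.055),("knob",(718,186),.12),("tab",(755,130),.1),
("railL",(240,104),.144),("railR",(645,100),.144),("barL",(245,221),.12),("barR",(640,221),.12),("cap5",(268,125),.201),("cap6",(611,139),.201),
("b1cap",(447,170),.112),("b1foot",(552,170),.132),("b1top",(484,145),.139),("b1bot",(484,196),.139),("b2cap",(35,249),.031),("b2foot",(135,243),.058),("b3cap",(36,317),.031),("b3foot",(138,320),.058),("platL",(230,268),.085),("platR",(768,264),.085)]:
    print(n,np.round(onz(s,c(*p),z),3))
```

```text
tray1 [0.64  0.417 0.01 ]
tray2 [0.643 0.234 0.01 ]
tray3 [0.352 0.229 0.01 ]
tray4 [0.352 0.409 0.01 ]
start [0.442 0.014 0.055]
knob [ 0.55  -0.379  0.12 ]
tab [ 0.619 -0.431  0.1  ]
railL [0.638 0.149 0.144]
railR [ 0.641 -0.297  0.144]
barL [0.512 0.144 0.12 ]
barR [ 0.511 -0.291  0.12 ]
cap5 [0.599 0.114 0.201]
cap6 [ 0.583 -0.245  0.201]
b1cap [ 0.571 -0.08   0.112]
b1foot [ 0.566 -0.194  0.132]
b1top [ 0.592 -0.119  0.139]
b1bot [ 0.535 -0.118  0.139]
b2cap [0.496 0.398 0.031]
b2foot [0.498 0.275 0.058]
b3cap [0.416 0.394 0.031]
b3foot [0.409 0.27  0.058]
platL [0.465 0.163 0.085]
platR [ 0.468 -0.442  0.085]
```

Call:
{"method": "apply_moves", "body": {
  "commands": [3.5,-4,3,0,0,-1.2,7,-8,6,0,0,-2.4,10.5,-12,9,0,0,-3.6,14,-16,12,0,0,-4.8,17.5,-20,15,0,0,-6,21,-22,15,0,0,-7.2,24,-26,15,0,0,-8.4,27,-28,15,0,0,-9.6,30,-31,15,0,0,-10.8,33,-34,15,0,0,-11.6]
}}

```text
time: 1.15
eef_pos: [0.5476, 0.2756, 0.4]
orientation: [0.707, 0.707, 0.0, 0.0]
wrist_force: [-0.1, 1.5, 0.9]
opening: 0.0854
finger_force: 0.0
```

Run:
```python
from h import *
st=read_state();print(np.round(st["eef_pos"],3),np.round(st["orientation"],4),np.round(st["q"],3),st["time"])
s=cam("wrist");save(s,"w1")
```

```text
[0.548 0.276 0.4  ] [7.067e-01 7.075e-01 1.000e-04 0.000e+00] [0.282 0.078 1.476 0.    1.588 0.281] 1.15
```

View pics/w1.png

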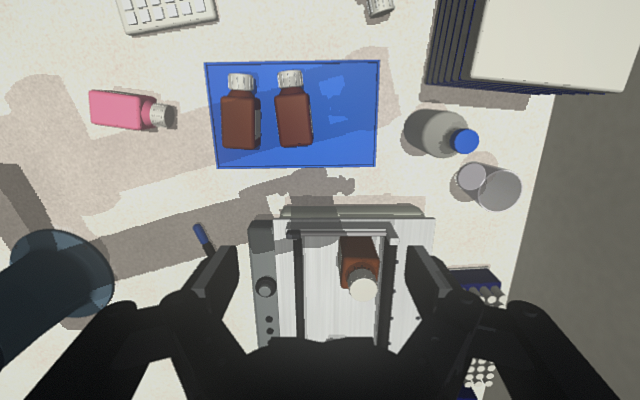

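Call:
{"method": "apply_moves", "body": {
  "commands": [0.3,-5,0,0,0,0,0.6,-10,0,0,0,0,0.9,-15,0,0,0,0,1.2,-20,0,0,0,0,1.5,-25,0,0,0,0,1.8,-30,0,0,0,0,2,-35,0,0,0,0,2.2,-40,0,0,0,0,2.2,-44,0,0,0,0,2.2,-48,0,0,0,0]
}}

```text
time: 2.2
eef_pos: [0.568, -0.2046, 0.3995]
orientation: [0.705, 0.709, -0.0, -0.0]
wrist_force: [1.1, -0.6, 0.5]
opening: 0.0854
finger_force: 0.0
```

Run:
```python
from h import *
w=load("w1");t=load("top0")
for n,p in [("b3capend",(241,74)),("b3fL",(222,149)),("b3fR",(258,149)),("b2capend",(291,70)),("b2fL",(281,147)),("b2fR",(313,146)),("b3sL",(225,94)),("b3sR",(257,94)),("b2sL",(277,90)),("b2sR",(304,89))]:
    print(n,np.round(onz(w,p,.058),3))
def c(x,y): return (200+x/2.75,105+y/2.75)
# foot top-edge middle
print(tri([(w,(240,149)),(t,c(138,320))]),tri([(w,(297,146.5)),(t,c(135,243))]))
st=read_state();print(np.round(st["eef_pos"],3),np.round(st["q"],3),st["time"])
s=cam("wrist");save(s,"w2")
```

```text
b3capend [0.427 0.388 0.058]
b3fL [0.387 0.275 0.058]
b3fR [0.446 0.275 0.058]
b2capend [0.503 0.393 0.058]
b2fL [0.483 0.278 0.058]
b2fR [0.535 0.279 0.058]
b3sL [0.401 0.359 0.058]
b3sR [0.45  0.359 0.058]
b2sL [0.48  0.365 0.058]
b2sR [0.522 0.366 0.058]
(array([0.4114252 , 0.27214846, 0.04147794]), [np.float64(0.0005733327763367166), np.float64(0.000573332776336649)]) (array([0.50455129, 0.27702657, 0.03642524]), [np.float64(0.0031498851316804793), np.float64(0.0031498851316805196)])
[ 0.568 -0.205  0.399] [-0.533  0.056  1.5    0.     1.586 -0.538] 2.2
```

View pics/w2.png

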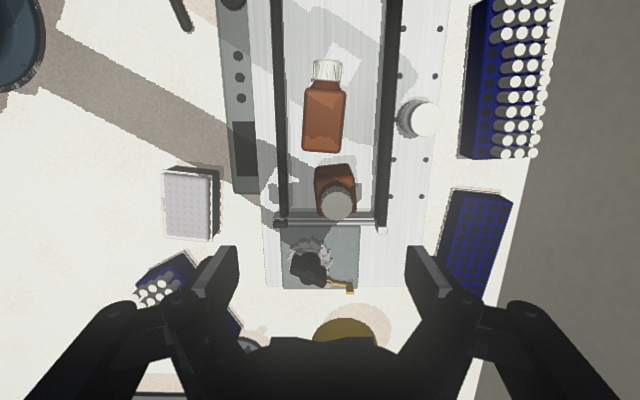

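Run:
```python
from h import *
w=load("w2");t=load("top0");sc=load("scene0")
def c(x,y): return (200+x/2.75,105+y/2.75)
for n,p,z in [("b1capend",(328,60),.131),("b1capbase",(327,80),.131),("b1fL",(302,151),.139),("b1fR",(340,153),.139),("b1sL",(308,90),.139),("b1sR",(344,90),.139),("cap6",(336,203),.201),("knob",(308,265),.13),("bar",(287,100),.12),("bar",(287,190),.12),("rail",(386,40),.144),("rail",(379,200),.144),("b1 near footplane L",(302,151),.085)]:
    print(n,np.round(onz(w,p,z),3))
for n,a,b in [("b1foot",(321,152),(552,170)),("b1cap",(328,60),(447,170)),("cap6",(336,203),(611,139)),("knob",(308,262),(718,186))]:
    print(n,tri([(w,a),(t,c(*b))]))
cv2.imwrite("pics/c2.png",cv2.resize(w["image"][35:300,250:400],None,fx=2.2,fy=2.2,interpolation=cv2.INTER_CUBIC))
```

```text
b1capend [ 0.576 -0.082  0.131]
b1capbase [ 0.575 -0.105  0.131]
b1fL [ 0.542 -0.195  0.139]
b1fR [ 0.593 -0.197  0.139]
b1sL [ 0.551 -0.117  0.139]
b1sR [ 0.596 -0.117  0.139]
cap6 [ 0.586 -0.246  0.201]
knob [ 0.548 -0.375  0.13 ]
bar [ 0.522 -0.13   0.12 ]
bar [ 0.518 -0.256  0.12 ]
rail [ 0.644 -0.061  0.144]
rail [ 0.649 -0.262  0.144]
b1 near footplane L [ 0.539 -0.204  0.085]
b1foot (array([ 0.5676666 , -0.19688133,  0.12398809]), [np.float64(0.0016992569473099585), np.float64(0.001699256947309945)])
b1cap (array([ 0.57511376, -0.07974056,  0.09915097]), [np.float64(0.00223359422732445), np.float64(0.0022335942273244954)])
cap6 (array([ 0.58561527, -0.24745661,  0.19349083]), [np.float64(0.001096272908543364), np.float64(0.001096272908543471)])
knob (array([ 0.54894428, -0.37881478,  0.1176905 ]), [np.float64(0.0019054764897597457), np.float64(0.0019054764897599502)])
```

View pics/c2.png

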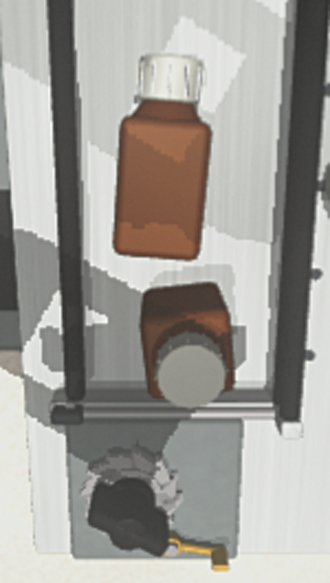

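```bash
cat >> h.py <<'E'
DOWN=Rot.from_quat([2**-.5,2**-.5,0,0])
def rel(pos,tilt,yaw,cur=None):
    "shift cm, turn units, to reach pos with tool = Rz(yaw)Rx(tilt)DOWN (deg)"
    st=read_state(); p0,r0=cur or (st["eef_pos"],Rot.from_quat(st["orientation"]))
    Rt=Rot.from_euler('z',yaw,degrees=True)*Rot.from_euler('x',tilt,degrees=True)*DOWN
    v=(Rt*r0.inv()).as_rotvec(degrees=True)/6
    return np.round(np.r_[(np.array(pos)-p0)*100,v],2)
E
python3 -c "
from h import *
print(rel([.5715,-.131,.25],-40,-4)); print(rel([.5715,-.131,.25],50,0))"
```

```text
[  0.4    7.88 -14.88  -6.64   0.22  -0.63]
[  0.4    7.88 -14.88   8.36  -0.02  -0.  ]
```

Call:
{"method": "apply_moves", "body": {
  "commands": [0.1,1.2,-2,-1.1,0.04,-0.1,0.2,2.4,-4,-2.2,0.08,-0.2,0.2,3.6,-6,-3.3,0.1,-0.3,0.3,4.8,-8,-4.4,0.15,-0.4,0.3,6,-10,-5.5,0.2,-0.5,0.4,7.1,-12.5,-6.64,0.22,-0.63,0.4,7.9,-14.9,-6.64,0.22,-0.63,0.4,7.9,-14.9,-6.64,0.22,-0.63],
  "gripper": 6.6,
  "squeeze": 50
}}

```text
time: 3.05
eef_pos: [0.5702, -0.1216, 0.2458]
orientation: [0.684, 0.645, -0.252, 0.229]
wrist_force: [-0.9, 0.2, -0.2]
opening: 0.066
finger_force: 0.0
```

Run:
```python
from h import *
st=read_state();print(np.round(st["eef_pos"],4),np.round(st["q"],3),st["time"],st["opening"])
print(rel([.5715,-.131,.117],-40,-4))
s=cam("wrist");save(s,"w3")
```

```text
[ 0.5702 -0.1216  0.2458] [-0.146  0.149  1.781 -0.736  1.254  0.167] 3.05 0.06597402406750229
[  0.13  -0.94 -12.88  -0.05  -0.11  -0.07]
```

View pics/w3.png

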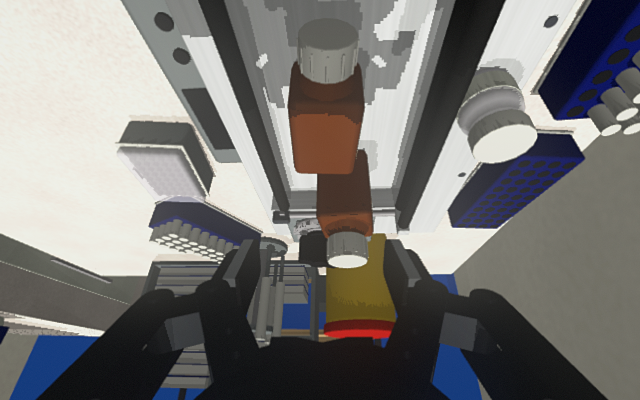

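Call:
{"method": "apply_moves", "body": {
  "commands": [0,0,-2,0,0,0,0,0,-4,0,0,0,0,0,-5,0,0,0,0,0,-5,0,0,0,0,0,-5,0,0,0]
}}

```text
time: 3.6
eef_pos: [0.5725, -0.1241, 0.2009]
orientation: [0.686, 0.643, -0.25, 0.232]
wrist_force: [-0.7, 1.1, 0.4]
opening: 0.0663
finger_force: 0.0
```

Run:
```python
from h import *
print(np.round(read_state()["eef_pos"],4),rel([.5715,-.131,.117],-40,-4))
w=load("w2");w3=load("w3")
for n,a,b in [("fL",(302,151),(293,171)),("fR",(340,153),(358,174)),("capend",(328,60),(330,22))]: print(n,tri([(w,a),(w3,b)]))
```

```text
[ 0.5725 -0.1241  0.2009] [-0.1  -0.69 -8.39 -0.02 -0.02 -0.05]
fL (array([ 0.54031393, -0.19539477,  0.13340637]), [np.float64(0.0016784590525436432), np.float64(0.0016784590525435498)])
fR (array([ 0.59557002, -0.19741292,  0.13712466]), [np.float64(0.002234367660523936), np.float64(0.0022343676605237786)])
capend (array([ 0.57680351, -0.07877177,  0.10480379]), [np.float64(0.00026483231590965185), np.float64(0.0002648323159095023)])
```

Call:
{"method": "apply_moves", "body": {
  "commands": [-0.1,-0.7,-3,0,0,0,-0.1,-0.7,-5.5,0,0,0,-0.1,-0.7,-7.5,0,0,0,-0.1,-0.7,-8.4,0,0,0,-0.1,-0.7,-8.4,0,0,0,-0.1,-0.7,-8.4,0,0,0]
}}

```text
time: 4.2
eef_pos: [0.5723, -0.1309, 0.1183]
orientation: [0.686, 0.643, -0.249, 0.233]
wrist_force: [1.0, 0.7, 0.3]
opening: 0.0659
finger_force: 0.0
```

Call:
{"method": "apply_moves", "body": {
  "commands": [0,0,0,0,0,0,0,0,0,0,0,0,0,0,0,0,0,0,0,0,0,0,0,0,0,0,0,0,0,0],
  "gripper": 4.5
}}

```text
time: 4.7
eef_pos: [0.5727, -0.1307, 0.1189]
orientation: [0.686, 0.643, -0.249, 0.234]
wrist_force: [-0.0, 2.4, 5.6]
opening: 0.0535
finger_force: 53.4
```

Run:
```python
from h import *
print(rel([.579,.040,.27],50,0))
w=load("w1");t=load("top0")
print(tri([(w,(364,289)),(t,(200+268/2.75,105+125/2.75))]))
```

```text
[ 0.63 17.07 15.11 14.98 -0.48  0.48]
(array([0.60199703, 0.11385386, 0.2007103 ]), [np.float64(0.0025551869614094226), np.float64(0.0025551869614095133)])
```

Call:
{"method": "apply_moves", "body": {
  "commands": [0,0,3,0,0,0,0,0,7,0,0,0,0,1,11,1,-0.03,0.03,0,3,15,2.3,-0.07,0.07,0.1,5,15,3.6,-0.1,0.1,0.2,7,15.1,4.9,-0.15,0.15,0.3,9,15.1,6.2,-0.2,0.2,0.4,11,15.1,7.5,-0.24,0.24,0.5,13,15.1,8.8,-0.28,0.28,0.6,15,15.1,10.1,-0.32,0.32]
}}

```text
time: 5.7
eef_pos: [0.5774, 0.0198, 0.2683]
orientation: [0.702, 0.688, 0.126, -0.132]
wrist_force: [0.8, -0.0, -2.4]
opening: 0.0533
finger_force: 53.2
```

```bash
python3 -c "
from h import *
print(np.round(read_state()['q'],3),rel([.579,.040,.27],50,0))"
```

```text
[-0.306  0.086  1.732  0.351  1.452 -0.351] [ 0.16  2.02  0.17  4.82 -0.16  0.14]
```

Call:
{"method": "apply_moves", "body": {
  "commands": [0.1,1,0,1.2,-0.04,0.04,0.1,2,0,2.4,-0.08,0.08,0.2,2,0,3.6,-0.12,0.1,0.2,2,0,4.82,-0.16,0.14,0.2,2,-3,4.82,-0.16,0.14,0.2,2,-6,4.82,-0.16,0.14,0.2,2,-9,4.82,-0.16,0.14,0.2,2,-10.5,4.82,-0.16,0.14,0.2,2,-10.5,4.82,-0.16,0.14,0.2,2,-10.5,4.82,-0.16,0.14]
}}

```text
time: 6.7
eef_pos: [0.5799, 0.0392, 0.1638]
orientation: [0.641, 0.642, 0.297, -0.297]
wrist_force: [0.2, -0.4, -1.7]
opening: 0.0535
finger_force: 53.4
```

```bash
python3 -c "
from h import *
print(np.round(read_state()['eef_pos'],4),np.round(read_state()['q'],3),rel([.579,.040,.151],50,0))
a=cam('scene')['image'][150:300,220:420];b=cam('wrist');save(b,'w4')
cv2.imwrite('pics/c3.png',np.vstack([cv2.resize(a,(533,400)),]))
cv2.imwrite('pics/c3.png',np.vstack([cv2.resize(a,(400,300)),cv2.resize(b['image'],(400,250))]))"
```

```text
[0.5799 0.0392 0.1638] [-0.427  0.331  1.792  0.769  1.501 -0.681] [-0.09  0.08 -1.28  0.05  0.   -0.01]
```

View pics/c3.png

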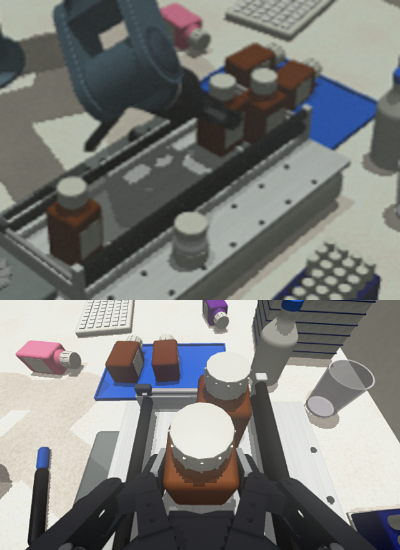

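The bottle is held upright in the lane beside the standing one at the +y end, both tray bottles are still in place. I'll lower it onto the platform.

Call:
{"method": "apply_moves", "body": {
  "commands": [0,0,-0.4,0,0,0,0,0,-0.8,0,0,0,0,0,-1,0,0,0,0,0,-1,0,0,0]
}}

```text
time: 7.2
eef_pos: [0.5792, 0.0394, 0.1525]
orientation: [0.642, 0.642, 0.297, -0.298]
wrist_force: [-0.3, -0.1, -2.1]
opening: 0.0533
finger_force: 53.4
```

Call:
{"method": "apply_moves", "body": {
  "commands": [0,0,-0.1,0,0,0,0,0,-0.2,0,0,0,0,0,-0.3,0,0,0,0,0,-0.3,0,0,0]
}}

```text
time: 7.6
eef_pos: [0.5795, 0.0391, 0.1508]
orientation: [0.641, 0.642, 0.297, -0.298]
wrist_force: [-1.9, -1.4, 4.4]
opening: 0.0536
finger_force: 53.7
```

Call:
{"method": "apply_moves", "body": {
  "commands": [0,0,0,0,0,0,0,0,0,0,0,0,0,0,0,0,0,0,0,0,0,0,0,0,0,0,0,0,0,0],
  "gripper": 6.8
}}

```text
time: 8.1
eef_pos: [0.5794, 0.0393, 0.1498]
orientation: [0.642, 0.642, 0.297, -0.298]
wrist_force: [0.0, -1.5, 0.2]
opening: 0.0682
finger_force: 0.0
```

Call:
{"method": "apply_moves", "body": {
  "commands": [0,-1.5,1.3,0,0,0,0,-3.8,3.2,0,0,0,0,-7,6,0,0,0,0,-9,10,0,0,0,0,-9,15,-1.3,0,0,0,-6,15,-2.6,0,0,0,-2,15,-3.9,0,0,0,2,15,-5.2,0,0,0,7,15,-6.5,0,0,0,12,15,-7.8,0,0]
}}

```text
time: 9.1
eef_pos: [0.5794, 0.1607, 0.3014]
orientation: [0.707, 0.706, 0.017, -0.015]
wrist_force: [1.5, -0.1, 0.9]
opening: 0.0682
finger_force: 0.0
```

```bash
python3 -c "
from h import *
print(rel([.515,.345,.25],-40,0))"
```

```text
[-6.44 18.43 -5.14 -7.1   0.03  0.  ]
```

Call:
{"method": "apply_moves", "body": {
  "commands": [-2,3,0,-0.3,0,0,-5,6,0,-0.3,0,0,-8,9,0,-0.3,0,0,-11,11,0,-0.3,0,0,-11,11,0,-0.3,0,0,-11,11,0,-0.3,0,0]
}}

```text
time: 9.7
eef_pos: [0.4691, 0.2697, 0.3001]
orientation: [0.707, 0.707, 0.007, -0.007]
wrist_force: [0.1, 1.2, 0.5]
opening: 0.0681
finger_force: 0.0
```

Run:
```python
from h import *
s=cam("wrist");save(s,"w5")
st=read_state();print(np.round(st["eef_pos"],3))
hsv=cv2.cvtColor(s["image"],cv2.COLOR_BGR2HSV)
m=cv2.inRange(hsv,(3,90,30),(20,255,255));n,l,a,c=cv2.connectedComponentsWithStats(m)
for i in range(1,n):
    if a[i,4]>800: print(a[i],cv2.minAreaRect(np.argwhere(l==i)[:,::-1].astype(np.float32)))
```

```text
[0.47  0.269 0.3  ]
[ 326   92   42   65 2224] ((347.8584289550781, 123.87611389160156), (62.12874221801758, 40.310516357421875), 86.18592071533203)
[ 258   95   41   66 2395] ((277.05413818359375, 127.48406982421875), (40.117279052734375, 63.99490737915039), 2.0454084873199463)
```

View pics/w5.png

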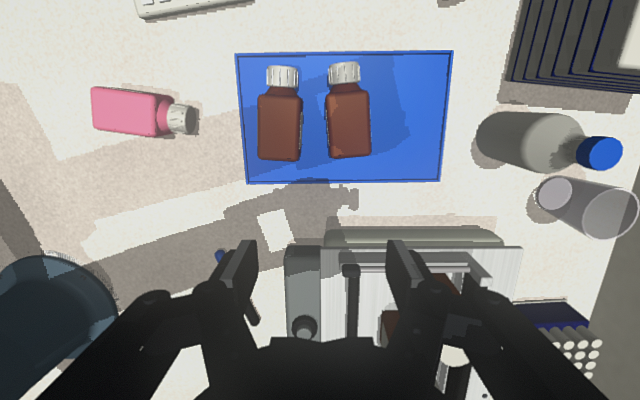

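Run:
```python
from h import *
w=load("w5");w1=load("w1")
for n,p in [("b3fL",(258,160)),("b3fR",(299,161)),("b3sL",(261,97)),("b3sR",(298,95)),("b3cap",(283,67)),("b2fL",(329,157)),("b2fR",(370,155)),("b2sL",(327,95)),("b2sR",(364,94)),("b2cap",(344,63))]: print(n,np.round(onz(w,p,.031+.019 if 'cap' in n else .058),3))
for a,b in [((222,149),(258,160)),((281,147),(329,157)),((313,146),(370,155)),((241,74),(283,67))]: print(tri([(w1,a),(w,b)]))
```

```text
b3fL [0.388 0.276 0.058]
b3fR [0.441 0.275 0.058]
b3sL [0.396 0.353 0.058]
b3sR [0.441 0.355 0.058]
b3cap [0.423 0.388 0.05 ]
b2fL [0.479 0.28  0.058]
b2fR [0.532 0.282 0.058]
b2sL [0.476 0.355 0.058]
b2sR [0.521 0.357 0.058]
b2cap [0.496 0.392 0.05 ]
(array([0.38815418, 0.2755723 , 0.06018163]), [np.float64(0.0006636223483250877), np.float64(0.0006636223483251128)])
(array([0.47966892, 0.27457393, 0.03338458]), [np.float64(0.0008202255772224549), np.float64(0.0008202255772224792)])
(array([0.53427344, 0.27818228, 0.04148419]), [np.float64(0.0014134509675955227), np.float64(0.0014134509675955433)])
(array([0.42097381, 0.38946981, 0.03298369]), [np.float64(5.817586968397632e-05), np.float64(5.81758696840001e-05)])
```

Run:
```python
from h import *
print(rel([.500,.345,.12],-40,4.5))
```

```text
[  3.03   7.59 -18.01  -6.85  -0.28   0.72]
```

Call:
{"method": "apply_moves", "body": {
  "commands": [0.5,1.2,-2,-1.1,-0.05,0.1,1,2.5,-4,-2.2,-0.1,0.25,1.5,4,-6,-3.3,-0.15,0.35,2,5,-8,-4.4,-0.2,0.45,2.5,6.5,-11,-5.5,-0.25,0.6,3,7.6,-14,-6.7,-0.28,0.72,3,7.6,-17,-6.85,-0.28,0.72,3,7.6,-18,-6.85,-0.28,0.72,3,7.6,-18,-6.85,-0.28,0.72,3,7.6,-18,-6.85,-0.28,0.72],
  "gripper": 6.6
}}

```text
time: 10.75
eef_pos: [0.5009, 0.3449, 0.1218]
orientation: [0.639, 0.689, -0.231, 0.251]
wrist_force: [0.4, -0.2, -0.4]
opening: 0.066
finger_force: 0.0
```

Run:
```python
from h import *
st=read_state();print(np.round(st["eef_pos"],4),np.round(st["q"],3),rel([.500,.345,.037],-40,4.5))
s=cam("wrist")
m=cv2.inRange(cv2.cvtColor(s["image"],cv2.COLOR_BGR2HSV),(3,90,30),(20,255,255));print([cv2.boundingRect(c) for c in cv2.findContours(m,0,2)[0] if cv2.contourArea(c)>800])
C=Rot.from_euler('z',4.5,degrees=True)
ft=np.array([.505,.279,.031])
pts=[ft+C.apply([dx,dy,dz]) for dx,dy,dz in [(-.027,0,.027),(.027,0,.027),(-.027,.08,.027),(.027,.08,.027)]]
for p in proj(s,pts): cv2.circle(s["image"],tuple(int(v) for v in p),3,(0,255,0),-1)
save(s,"w6")
```

```text
[0.5009 0.3449 0.1218] [ 0.63   0.548  1.52  -0.581  1.5    0.725] [-0.09  0.01 -8.48 -0.01  0.02  0.02]
[(280, 119, 83, 92), (130, 105, 106, 106)]
```

View pics/w6.png

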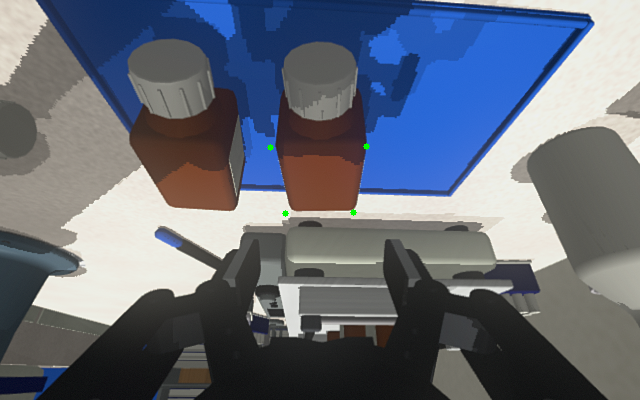

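The dots predicted from my pose estimate land within about 5 px of the right-hand tray bottle (285–362, 119–210), so I'll descend.

Call:
{"method": "apply_moves", "body": {
  "commands": [0.1,0,-2.5,0,0,0,0.1,0,-5,0,0,0,0.1,0,-7,0,0,0,0.1,0,-8.4,0,0,0,0.1,0,-8.4,0,0,0,0.1,0,-8.4,0,0,0]
}}

```text
time: 11.4
eef_pos: [0.5013, 0.3456, 0.0374]
orientation: [0.638, 0.69, -0.231, 0.252]
wrist_force: [0.4, 1.3, 1.7]
opening: 0.066
finger_force: 0.0
```

Call:
{"method": "apply_moves", "body": {
  "commands": [0,0,0,0,0,0,0,0,0,0,0,0,0,0,0,0,0,0,0,0,0,0,0,0,0,0,0,0,0,0],
  "gripper": 4.5
}}

```text
time: 11.9
eef_pos: [0.5015, 0.3462, 0.0379]
orientation: [0.638, 0.69, -0.231, 0.252]
wrist_force: [-0.1, 2.9, 5.9]
opening: 0.0536
finger_force: 53.8
```

Run:
```python
from h import *
st=read_state();print(np.round(st["eef_pos"],4),st["opening"],rel([.579,-.028,.27],50,0))
```

```text
[0.5015 0.3462 0.0379] 0.05359874877671994 [  7.75 -37.42  23.21  14.98   0.61  -0.57]
```

Call:
{"method": "apply_moves", "body": {
  "commands": [0,0,3,0,0,0,0,0,7,0,0,0,0.2,0,12,0,0,0,0.5,0,17,1.2,0.05,-0.05,1,0,22,2.4,0.1,-0.1,1.5,-2,26,3.6,0.15,-0.14,2,-5,28.2,4.8,0.2,-0.18,3,-9,28.2,6,0.25,-0.23,4,-13,28.2,7.2,0.3,-0.28,5,-17,28.2,8.4,0.34,-0.32]
}}

```text
time: 12.9
eef_pos: [0.5502, 0.174, 0.3187]
orientation: [0.691, 0.717, 0.071, -0.061]
wrist_force: [1.9, 0.3, -2.0]
opening: 0.0535
finger_force: 53.1
```

Call:
{"method": "apply_moves", "body": {
  "commands": [0.4,-4,0,1.2,0.05,-0.05,0.9,-8,0,2.4,0.1,-0.1,1.3,-12,0,3.6,0.14,-0.13,1.8,-15,0,4.8,0.19,-0.18,2.2,-18,0,6,0.24,-0.22,2.7,-20.4,0,6.58,0.27,-0.25,2.7,-20.4,0,6.58,0.27,-0.25,2.7,-20.4,0,6.58,0.27,-0.25]
}}

```text
time: 13.7
eef_pos: [0.5772, -0.0292, 0.3172]
orientation: [0.641, 0.641, 0.297, -0.299]
wrist_force: [-0.1, 0.2, -1.3]
opening: 0.0533
finger_force: 53.3
```

Run:
```python
from h import *
st=read_state();print(np.round(st["eef_pos"],4),st["opening"],st["time"],rel([.579,-.028,.165],50,0))
s=cam("scene");save(s,"sc2");w=cam("wrist");save(w,"w7")
cv2.imwrite('pics/c4.png',np.vstack([cv2.resize(s["image"][130:280,220:420],(400,300)),cv2.resize(w['image'],(400,250))]))
```

```text
[ 0.5772 -0.0292  0.3172] 0.05326886217790663 13.7 [ 1.800e-01  1.200e-01 -1.522e+01  2.000e-02 -2.000e-02 -1.000e-02]
```

View pics/c4.png

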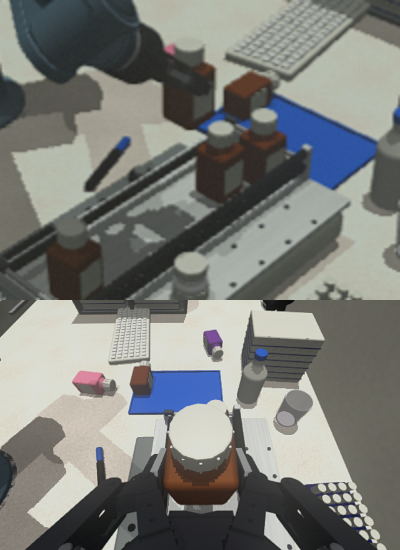

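Both placed bottles stand upright and the held one is upright above its slot. The last tray bottle seems shifted, so I'll re-measure it later. Lowering now.

Call:
{"method": "apply_moves", "body": {
  "commands": [0.2,0.1,-4,0,0,0,0.2,0.1,-8,0,0,0,0.2,0.1,-12,0,0,0,0.2,0.1,-15,0,0,0,0.2,0.1,-15.6,0,0,0,0.2,0.1,-16,0,0,0,0.2,0.1,-16,0,0,0,0.2,0.1,-16,0,0,0]
}}

```text
time: 14.6
eef_pos: [0.5804, -0.028, 0.1599]
orientation: [0.64, 0.643, 0.298, -0.297]
wrist_force: [-0.7, -0.2, -1.5]
opening: 0.0536
finger_force: 53.2
```

Call:
{"method": "apply_moves", "body": {
  "commands": [0,0,-0.2,0,0,0,0,0,-0.4,0,0,0,0,0,-0.5,0,0,0,0,0,-0.5,0,0,0]
}}

```text
time: 15.0
eef_pos: [0.5793, -0.0277, 0.1528]
orientation: [0.64, 0.642, 0.298, -0.299]
wrist_force: [-0.5, -0.0, -0.5]
opening: 0.0536
finger_force: 53.2
```

Call:
{"method": "apply_moves", "body": {
  "commands": [0,0,-0.1,0,0,0,0,0,-0.2,0,0,0,0,0,-0.2,0,0,0]
}}

```text
time: 15.3
eef_pos: [0.5795, -0.0279, 0.1516]
orientation: [0.64, 0.642, 0.298, -0.299]
wrist_force: [-1.4, -1.8, 2.8]
opening: 0.0533
finger_force: 53.5
```

Contact. Release and retreat, then go over the tray.

Call:
{"method": "apply_moves", "body": {
  "commands": [0,0,0,0,0,0,0,0,0,0,0,0,0,0,0,0,0,0,0,0,0,0,0,0,0,0,0,0,0,0],
  "gripper": 6.8
}}

```text
time: 15.8
eef_pos: [0.5794, -0.0277, 0.1509]
orientation: [0.64, 0.642, 0.298, -0.299]
wrist_force: [-0.4, -0.3, -0.1]
opening: 0.0684
finger_force: 0.0
```

Call:
{"method": "apply_moves", "body": {
  "commands": [0,-1.5,1.3,0,0,0,0,-3.8,3.2,0,0,0,0,-7,6,0,0,0,0,-9,10,0,0,0,0,-9,15,-1.3,0,0,0,-6,15,-2.6,0,0,-1,-2,15,-3.9,0,0,-3,3,15,-5.2,0,0,-5,8,15,-6.5,0,0,-7,13,15,-8,0,0]
}}

```text
time: 16.8
eef_pos: [0.5129, 0.0925, 0.302]
orientation: [0.707, 0.707, 0.013, -0.012]
wrist_force: [0.9, 1.0, -0.7]
opening: 0.0678
finger_force: 0.0
```

Call:
{"method": "apply_moves", "body": {
  "commands": [-2,4,0,0,0,0,-4,8,0,0,0,0,-6,12,0,0,0,0,-8,16,0,0,0,0,-8,17,0,0,0,0,-8,17,0,0,0,0,-8,17,0,0,0,0]
}}

```text
time: 17.5
eef_pos: [0.4342, 0.2609, 0.3008]
orientation: [0.707, 0.707, 0.013, -0.015]
wrist_force: [-0.3, -0.0, 0.3]
opening: 0.068
finger_force: 0.0
```

Run:
```python
from h import *
s=cam("wrist");save(s,"w8")
print(np.round(read_state()["eef_pos"],3))
m=cv2.inRange(cv2.cvtColor(s["image"],cv2.COLOR_BGR2HSV),(3,90,30),(20,255,255));m[230:]=0;print([cv2.minAreaRect(c) for c in cv2.findContours(m,0,2)[0] if cv2.contourArea(c)>800])
a=s["image"][0:400,100:500];b=cam("top")["image"][100:260,200:490]
cv2.imwrite("pics/c5.png",np.hstack([a[:320],cv2.resize(b,(400,221))[:,:].repeat(1,0) if 0 else cv2.copyMakeBorder(cv2.resize(b,(400,221)),0,99,0,0,0)]))
```

```text
[0.434 0.261 0.301]
[((281.994140625, 97.40663146972656), (73.41925048828125, 41.23204803466797), 86.42366790771484)]
```

View pics/c5.png

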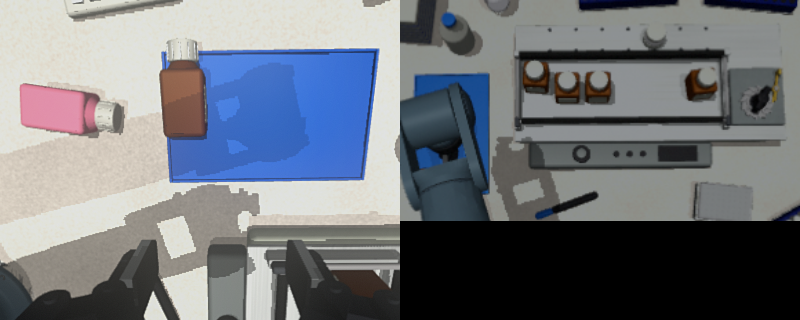

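Run:
```python
from h import *
w=load("w8")
for n,p in [("fL",(264,136)),("fR",(306,136)),("sL",(261,70)),("sR",(304,66)),("cap",(282,38)),("fLt",(265,135)),("wallL",(269,150)),("wallTop",(300,51))]: print(n,np.round(onz(w,p,.05 if 'cap' in n else .01 if 'wall' in n else .061),3))
s=cam("scene");m=cv2.inRange(cv2.cvtColor(s["image"],cv2.COLOR_BGR2HSV),(3,90,30),(20,255,255));print([(cv2.boundingRect(c)) for c in cv2.findContours(m[:250,:420],0,2)[0] if cv2.contourArea(c)>40])
```

```text
fL [0.362 0.303 0.061]
fR [0.415 0.303 0.061]
sL [0.363 0.38  0.061]
sR [0.414 0.384 0.061]
cap [0.387 0.416 0.05 ]
fLt [0.364 0.304 0.061]
wallL [0.358 0.278 0.01 ]
wallTop [0.406 0.41  0.01 ]
[(303, 211, 24, 11), (321, 201, 21, 11), (346, 196, 17, 9), (333, 166, 22, 13)]
```

Run:
```python
from h import *
print(rel([.3885,.368,.12],-40,0))
```

```text
[ -4.59  10.76 -18.08  -7.05  -0.02   0.02]
```

Call:
{"method": "apply_moves", "body": {
  "commands": [-0.8,1.8,-2,-1.2,0,0,-1.6,3.6,-4,-2.4,0,0,-2.4,5.4,-6,-3.6,0,0,-3.2,7.2,-8,-4.8,0,0,-4,9,-10,-6,0,0,-4.6,10.8,-14,-7.05,0,0,-4.6,10.8,-17,-7.05,0,0,-4.6,10.8,-18,-7.05,0,0,-4.6,10.8,-18,-7.05,0,0,-4.6,10.8,-18,-7.05,0,0],
  "gripper": 6.6
}}

```text
time: 18.65
eef_pos: [0.3892, 0.3695, 0.123]
orientation: [0.665, 0.664, -0.241, 0.241]
wrist_force: [-0.2, 0.2, 0.6]
opening: 0.0658
finger_force: 0.0
```

Run:
```python
from h import *
st=read_state();print(np.round(st["eef_pos"],4),np.round(st["q"],3),rel([.3885,.368,.040],-40,0))
s=cam("wrist");save(s,"w9")
m=cv2.inRange(cv2.cvtColor(s["image"],cv2.COLOR_BGR2HSV),(3,90,30),(20,255,255));print([cv2.boundingRect(c) for c in cv2.findContours(m,0,2)[0] if cv2.contourArea(c)>800])
ft=np.array([.3885,.302,.031])
print(proj(s,[ft+d for d in [(-.027,0,.027),(.027,0,.027),(-.027,.08,.027),(.027,.08,.027)]]))
```

```text
[0.3892 0.3695 0.123 ] [ 0.754  0.455  1.65  -0.485  1.558  0.895] [-0.07 -0.15 -8.3  -0.02 -0.    0.02]
[(434, 344, 43, 37), (277, 116, 79, 95)]
[[286.81958099 212.81578901]
 [353.85072044 212.71689955]
 [272.32840485 147.09286799]
 [366.79931696 146.90897971]]
```

Call:
{"method": "apply_moves", "body": {
  "commands": [-0.2,0,-2.5,0,0,0,-0.2,-0.1,-5,0,0,0,-0.2,-0.1,-7,0,0,0,-0.2,-0.1,-8.3,0,0,0,-0.2,-0.1,-8.3,0,0,0,-0.2,-0.1,-8.3,0,0,0]
}}

```text
time: 19.3
eef_pos: [0.3866, 0.369, 0.0394]
orientation: [0.665, 0.664, -0.242, 0.241]
wrist_force: [0.0, -0.8, 0.7]
opening: 0.0661
finger_force: 0.0
```

Call:
{"method": "apply_moves", "body": {
  "commands": [0,0,0,0,0,0,0,0,0,0,0,0,0,0,0,0,0,0,0,0,0,0,0,0,0,0,0,0,0,0],
  "gripper": 4.5
}}

```text
time: 19.8
eef_pos: [0.3867, 0.3696, 0.0397]
orientation: [0.665, 0.665, -0.241, 0.241]
wrist_force: [0.2, 1.6, 6.5]
opening: 0.0533
finger_force: 53.8
```

Run:
```python
from h import *
st=read_state();print(np.round(st["eef_pos"],4),st["opening"],rel([.579,-.098,.32],50,0))
```

```text
[0.3867 0.3696 0.0397] 0.0532743063751938 [ 19.23 -46.76  28.03  14.98  -0.     0.  ]
```

Call:
{"method": "apply_moves", "body": {
  "commands": [0,0,3,0,0,0,0,0,7,0,0,0,0.5,0,12,0,0,0,1.5,-1,16.5,1.2,0,0,3,-2,21,2.4,0,0,5,-4,25,3.6,0,0,7,-7,28,4.8,0,0,9,-11,28,6,0,0,11,-15,28,7.2,0,0,13,-19,28,8.4,0,0]
}}

```text
time: 20.8
eef_pos: [0.5158, 0.1771, 0.3189]
orientation: [0.703, 0.705, 0.066, -0.066]
wrist_force: [0.8, 0.3, -2.1]
opening: 0.0533
finger_force: 55.0
```

Call:
{"method": "apply_moves", "body": {
  "commands": [1.2,-4,0,1.2,0,0,2.4,-8,0,2.4,0,0,3.6,-12,0,3.6,0,0,4.8,-16,0,4.8,0,0,6,-20,0,6,0,0,6.2,-24,0,6.58,0,0,6.2,-27.7,0,6.58,0,0,6.2,-27.7,0,6.58,0,0,6.2,-27.7,0,6.58,0,0]
}}

```text
time: 21.7
eef_pos: [0.5775, -0.099, 0.3173]
orientation: [0.641, 0.641, 0.298, -0.299]
wrist_force: [-0.5, 0.0, -2.7]
opening: 0.0537
finger_force: 55.3
```

Run:
```python
from h import *
st=read_state();print(np.round(st["eef_pos"],4),st["opening"],st["time"],np.round(st["q"],2),rel([.579,-.098,.165],50,0))
s=cam("scene");save(s,"sc3");w=cam("wrist");save(w,"w10")
cv2.imwrite('pics/c6.png',np.vstack([cv2.resize(s["image"][130:280,200:400],(400,300)),cv2.resize(w['image'],(400,250))]))
```

```text
[ 0.5775 -0.099   0.3173] 0.05368261406704743 21.7 [-0.63  0.24  1.59  0.7   1.84 -0.62] [ 1.500e-01  1.000e-01 -1.523e+01  1.000e-02 -2.000e-02 -1.000e-02]
```

View pics/c6.png

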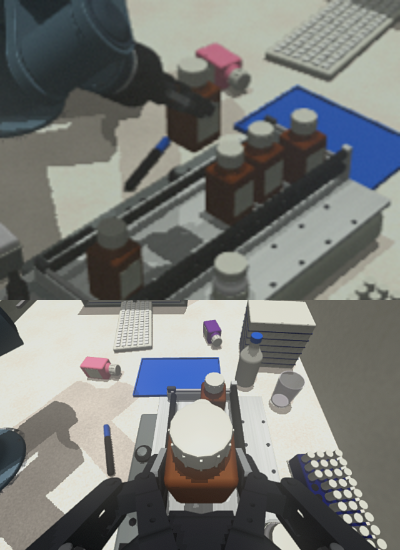

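The tray is now empty, the placed bottles stand, and the last one is held upright. Lowering it.

Call:
{"method": "apply_moves", "body": {
  "commands": [0.2,0.1,-4,0,0,0,0.2,0.1,-8,0,0,0,0.2,0.1,-12,0,0,0,0.2,0.1,-15,0,0,0,0.2,0.1,-15.6,0,0,0,0.2,0.1,-16,0,0,0,0.2,0.1,-16,0,0,0,0.2,0.1,-16.2,0,0,0,0.2,0.1,-16.4,0,0,0,0.2,0.1,-16.4,0,0,0]
}}

```text
time: 22.8
eef_pos: [0.5799, -0.0976, 0.1545]
orientation: [0.64, 0.642, 0.298, -0.298]
wrist_force: [-0.4, 0.3, -2.1]
opening: 0.0532
finger_force: 55.2
```

Call:
{"method": "apply_moves", "body": {
  "commands": [0,0,-0.1,0,0,0,0,0,-0.2,0,0,0,0,0,-0.3,0,0,0,0,0,-0.3,0,0,0]
}}

```text
time: 23.2
eef_pos: [0.5799, -0.0978, 0.1524]
orientation: [0.64, 0.642, 0.298, -0.299]
wrist_force: [-1.9, -1.0, 6.0]
opening: 0.0533
finger_force: 55.9
```

Call:
{"method": "apply_moves", "body": {
  "commands": [0,0,0,0,0,0,0,0,0,0,0,0,0,0,0,0,0,0,0,0,0,0,0,0,0,0,0,0,0,0],
  "gripper": 6.8
}}

```text
time: 23.7
eef_pos: [0.5797, -0.0974, 0.1508]
orientation: [0.64, 0.642, 0.298, -0.299]
wrist_force: [0.4, 0.9, 0.1]
opening: 0.068
finger_force: 0.0
```

Call:
{"method": "apply_moves", "body": {
  "commands": [0,-0.8,0.8,0,0,0,0,-2,2.5,0,0,0,0,-2.5,5,0,0,0,0,-2.5,9,0,0,0,0,-2.5,14,0,0,0,0,-4,18,-1.3,0,0,0,-8,21,-2.6,0,0,0,-12,22,-3.9,0,0,0,-16,22,-5.2,0,0,0,-20,22,-6.5,0,0]
}}

```text
time: 24.7
eef_pos: [0.5797, -0.2999, 0.3736]
orientation: [0.704, 0.705, 0.064, -0.064]
wrist_force: [0.6, 0.6, -0.8]
opening: 0.0681
finger_force: 0.0
```

Run:
```python
from h import *
print(rel([.549,-.30,.38],0,0))
```

```text
[-3.07 -0.01  0.64 -1.74  0.   -0.01]
```

Call:
{"method": "apply_moves", "body": {
  "commands": [-1,0,0,-0.9,0,0,-3,0,0.6,-1.74,0,0,-3,0,0.6,-1.74,0,0,-3,0,0.6,-1.74,0,0]
}}

```text
time: 25.1
eef_pos: [0.5496, -0.2974, 0.378]
orientation: [0.707, 0.707, 0.002, -0.003]
wrist_force: [0.1, 0.1, -0.5]
opening: 0.068
finger_force: 0.0
```

Run:
```python
from h import *
s=cam("wrist");save(s,"w11")
print(np.round(read_state()["eef_pos"],3))
p=proj(s,[[.549,-.379,.12]])[0];print(p)
x,y=int(p[0])-75,int(p[1])-75
a=cv2.resize(s["image"][y:y+150,x:x+150],(450,450),interpolation=cv2.INTER_CUBIC)
t=cam("top");save(t,"top2");b=cv2.resize(t["image"][125:225,270:370+120],(350,159))
t2=cv2.resize(t["image"][150:190,440:480],(290,290),interpolation=cv2.INTER_CUBIC)
out=np.zeros((450,800,3),np.uint8);out[:,:450]=a;out[:159,450:]=b;out[160:450,450:740]=t2
cv2.imwrite("pics/c7.png",out);print(x,y)
```

```text
[ 0.55  -0.298  0.377]
[320.75189372 216.66009912]
245 141
```

View pics/c7.png

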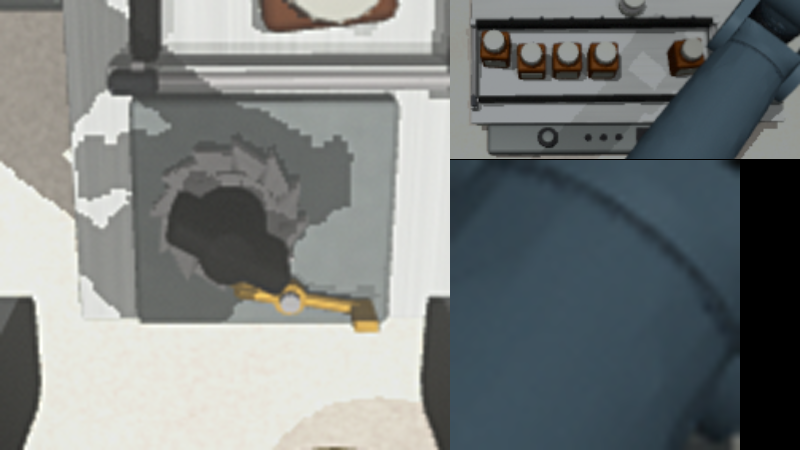

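Run:
```python
from h import *
a=load("w2");b=load("w11");t=load("top0")
f=lambda x,y:(245+x/3,141+y/3); g=lambda x,y:(250+x/2.2,35+y/2.2)
print("c",tri([(a,g(128,515)),(b,f(232,240))]))
print("tip",tri([(a,g(165,550)),(b,f(285,280))]))
print("pawl end",tri([(a,g(222,562)),(b,f(367,325))]))
for z in (.12,.13,.14): print(z,onz(b,f(232,240),z),onz(b,f(185,212),z),onz(b,f(283,275),z))
for z in (.08,.09,.1): print("wheelc",z,onz(b,f(233,215),z), "r",(onz(b,f(305,215),z)-onz(b,f(161,215),z))[0]/2)
cr=t["image"][145:200,430:490];h=cv2.resize(b["image"][195:240,295:350],(550,450),interpolation=cv2.INTER_CUBIC)
```

```text
c (array([ 0.54999034, -0.37762025,  0.1379123 ]), [np.float64(0.0012608813674570617), np.float64(0.0012608813674568182)])
tip (array([ 0.57388625, -0.38246507,  0.17010477]), [np.float64(0.0004172337778301417), np.float64(0.0004172337778304436)])
pawl end (array([ 0.61931672, -0.43572571,  0.11159226]), [np.float64(0.00019643109785302254), np.float64(0.00019643109785332476)])
0.12 [ 0.55126603 -0.38570678  0.12      ] [ 0.52902435 -0.37138043  0.12      ] [ 0.57598904 -0.40405835  0.12      ]
0.13 [ 0.55123419 -0.38138995  0.13      ] [ 0.52957391 -0.36743809  0.13      ] [ 0.57531095 -0.39926181  0.13      ]
0.14 [ 0.55120236 -0.37707311  0.14      ] [ 0.53012348 -0.36349575  0.14      ] [ 0.57463285 -0.39446526  0.14      ]
wheelc 0.08 [ 0.55189356 -0.38880925  0.08      ] r 0.03763984424761352
wheelc 0.09 [ 0.55184989 -0.38482764  0.09      ] r 0.0367490736183283
wheelc 0.1 [ 0.55180622 -0.38084603  0.1       ] r 0.03585830298904302
```

All five bottles stand upright in the lane. The knob is at crop (232,240), and its wing runs from upper left to lower right at about -30°. The brass pawl tab is at (367,325). I'll align over the knob.

Call:
{"method": "apply_moves", "body": {
  "commands": [0,-1,-2,0,0,1.25,0,-2,-4,0,0,2.5,0,-3,-6,0,0,3.75,0,-4.5,-8,0,0,5,0,-6,-10,0,0,6.25,0.1,-7,-12,0,0,7.5,0.1,-8.2,-14,0,0,8.75,0.1,-8.2,-16,0,0,10,0.1,-8.2,-17,0,0,10,0.1,-8.2,-17,0,0,10],
  "gripper": 4.5,
  "squeeze": 20
}}

```text
time: 26.2
eef_pos: [0.55, -0.3789, 0.2044]
orientation: [0.26, 0.966, 0.001, -0.006]
wrist_force: [-0.1, 0.8, 0.4]
opening: 0.0446
finger_force: 0.0
```

Run:
```python
from h import *
st=read_state();print(np.round(st["eef_pos"],4),np.round(st["q"],3),rel([.551,-.380,.122],0,60))
s=cam("wrist");save(s,"w12")
cv2.imwrite("pics/c8.png",s["image"][100:400,120:520])
```

```text
[ 0.55   -0.3789  0.2044] [-0.771  0.333  1.536 -0.004  1.284 -1.815] [ 0.1  -0.11 -8.24 -0.05 -0.11  0.02]
```

View pics/c8.png

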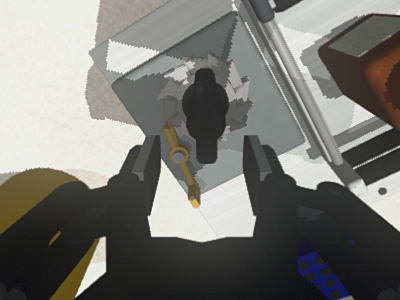

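Run:
```python
from h import *
s=load("w12");print(proj(s,[[.55,-.3789,.2044],[.551,-.380,.138],[.55,-.379,.138],[.55,-.379,.12]])-[120,100])
for p in [(205,72),(207,160),(206,116)]: print(onz(s,(p[0]+120,p[1]+100),.138))
```

```text
[[203.31969649 164.80537048]
 [202.22961786 116.31652513]
 [202.74263531 114.52874004]
 [202.67311314 105.80719595]]
[ 0.52394638 -0.36216516  0.138     ]
[ 0.58324333 -0.39454217  0.138     ]
[ 0.55213489 -0.37755762  0.138     ]
```

The wing is parallel to the pads and centred to within 2 mm. I'll descend and grip lightly.

Call:
{"method": "apply_moves", "body": {
  "commands": [0.2,0,-2.5,0,0,0,0.2,0,-5,0,0,0,0.2,0,-7,0,0,0,0.2,0,-8.3,0,0,0,0.2,0,-8.3,0,0,0,0.2,0,-8.3,0,0,0]
}}

```text
time: 26.85
eef_pos: [0.5543, -0.3804, 0.1323]
orientation: [0.259, 0.966, -0.001, -0.003]
wrist_force: [-12.6, 10.1, 27.8]
opening: 0.045
finger_force: 14.2
```

Call:
{"method": "apply_moves", "body": {
  "commands": [0,0,0,0,0,0,0,0,0,0,0,0,0,0,0,0,0,0,0,0,0,0,0,0,0,0,0,0,0,0,0,0,0,0,0,0],
  "gripper": 0.8,
  "squeeze": 20
}}

```text
time: 27.45
eef_pos: [0.5588, -0.3811, 0.1346]
orientation: [0.259, 0.966, -0.002, 0.004]
wrist_force: [2.9, 10.3, 26.9]
opening: 0.0139
finger_force: 35.0
```

Call:
{"method": "apply_moves", "body": {
  "commands": [0,0,0.5,0,0,0,0,0,1,0,0,0,0,0,1.2,0,0,0,0,0,1.2,0,0,0]
}}

```text
time: 27.85
eef_pos: [0.5568, -0.3798, 0.1363]
orientation: [0.259, 0.966, -0.001, 0.002]
wrist_force: [19.0, -5.3, -14.3]
opening: 0.0141
finger_force: 21.2
```

Run:
```python
from h import *
st=read_state();print(np.round(st["eef_pos"],4),np.round(st["q"],3),np.round(st["wrist_force"],1),np.round(st["moment"],2),st["opening"],st["finger_force"])
a=cam("scene");save(a,"sc4")
w=cam("wrist")["image"][100:400,120:520]
out=np.zeros((300,800,3),np.uint8);out[:,400:]=w;out[:,:400]=cv2.resize(a["image"][240:345,150:290],(400,300),interpolation=cv2.INTER_CUBIC)
cv2.imwrite("pics/c9.png",out)
```

```text
[ 0.5568 -0.3798  0.1363] [-7.670e-01  4.110e-01  1.568e+00  1.000e-03  1.159e+00 -1.814e+00] [ 19.   -5.3 -14.3] [-0.66 -2.72  0.18] 0.014060379216512885 21.154797077178955
```

View pics/c9.png

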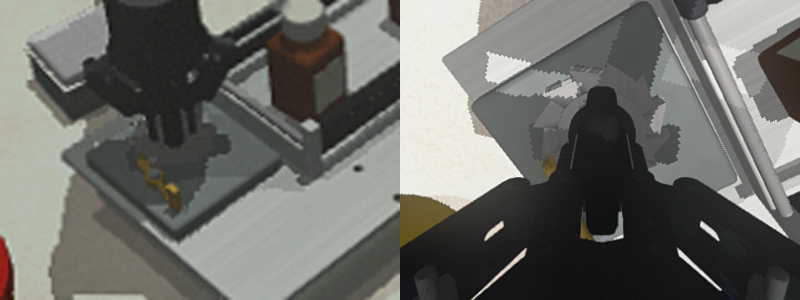

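Run:
```python
from h import *
s=load("w12");b=load("w11")
f=lambda x,y:(245+x/3,141+y/3)
for z in (.15,.16,.165):
    e=[onz(s,(p[0]+120,p[1]+100),z) for p in [(205,70),(207,163)]];print(z,(e[0]+e[1])/2,np.linalg.norm(e[0]-e[1]))
    e=[onz(b,f(*p),z) for p in [(180,207),(287,283)]];print('  w11',(e[0]+e[1])/2,np.linalg.norm(e[0]-e[1]))
```

```text
0.15 [ 0.54966457 -0.3762886   0.15      ] 0.06701576371795794
  w11 [ 0.55217766 -0.37541285  0.15      ] 0.05966286677363125
0.16 [ 0.54596816 -0.37432816  0.16      ] 0.06327859964448307
  w11 [ 0.55211726 -0.37102067  0.16      ] 0.05797056107659634
0.165 [ 0.54411995 -0.37334794  0.165     ] 0.06141001760774559
  w11 [ 0.55208706 -0.36882458  0.165     ] 0.05712440822807892
```

Call:
{"method": "apply_moves", "body": {
  "commands": [0,0,0,0,0,0,0,0,0,0,0,0,0,0,0,0,0,0],
  "gripper": 2.6
}}

```text
time: 28.25
eef_pos: [0.553, -0.3798, 0.137]
orientation: [0.259, 0.966, -0.0, -0.004]
wrist_force: [0.5, -0.1, -0.6]
opening: 0.0259
finger_force: 0.0
```

Call:
{"method": "apply_moves", "body": {
  "commands": [-0.1,0.2,-0.2,0,0,0,-0.1,0.2,-0.2,0,0,0]
}}

```text
time: 28.45
eef_pos: [0.5518, -0.3777, 0.1346]
orientation: [0.258, 0.966, -0.0, -0.004]
wrist_force: [0.8, -1.1, 2.5]
opening: 0.0259
finger_force: 0.9
```

Call:
{"method": "apply_moves", "body": {
  "commands": [0,0,0,0,0,0,0,0,0,0,0,0,0,0,0,0,0,0,0,0,0,0,0,0],
  "gripper": 0.8
}}

```text
time: 28.85
eef_pos: [0.5524, -0.3772, 0.1349]
orientation: [0.258, 0.966, 0.0, -0.003]
wrist_force: [0.7, 3.4, 5.6]
opening: 0.0138
finger_force: 19.6
```

Call:
{"method": "apply_moves", "body": {
  "commands": [0,0,0.3,0,0,0,0,0,0.3,0,0,-1,0,0,0.3,0,0,-2,0,0,0.3,0,0,-3,0,0,0.3,0,0,-4,0,0,0.3,0,0,-4,0,0,0.3,0,0,-4],
  "squeeze": 60
}}

```text
time: 29.55
eef_pos: [0.5512, -0.3784, 0.1351]
orientation: [0.453, 0.891, -0.0, -0.004]
wrist_force: [3.6, -6.2, -6.8]
opening: 0.0133
finger_force: 60.1
```

Run:
```python
from h import *
st=read_state();print(np.round(st["eef_pos"],4),np.round(st["q"],3),np.round(st["wrist_force"],1),np.round(st["moment"],2),st["opening"],st["finger_force"])
```

```text
[ 0.5512 -0.3784  0.1351] [-0.77   0.407  1.576 -0.003  1.166 -1.398] [ 3.6 -6.2 -6.8] [-0.92 -0.69  0.21] 0.013343086649426022 60.11512110984768
```

Call:
{"method": "apply_moves", "body": {
  "commands": [0,0,0,0,0,-1.3,0,0,0,0,0,-2.6,0,0,0,0,0,-3.9,0,0,0,0,0,-5.2,0,0,0,0,0,-6.5,0,0,0,0,0,-7.8,0,0,0,0,0,-9.1,0,0,0,0,0,-10.4,0,0,0,0,0,-11.7,0,0,0,0,0,-13]
}}

```text
time: 30.55
eef_pos: [0.5462, -0.3783, 0.135]
orientation: [0.914, 0.405, -0.003, -0.006]
wrist_force: [-20.8, -0.9, 6.3]
opening: 0.0134
finger_force: 63.3
```

Run:
```python
from h import *
st=read_state();print(np.round(st["eef_pos"],4),np.round(st["q"],3),np.round(st["wrist_force"],1),np.round(st["moment"],2),st["opening"],st["finger_force"]);print(Rot.from_quat(st["orientation"]).as_matrix()[:,1])
save(cam("top"),"top3");save(cam("scene"),"sc5")
cv2.imwrite("pics/c10.png",np.vstack([cv2.resize(load("sc5")["image"][160:330,160:420],(600,392))]))
```

```text
[ 0.5462 -0.3783  0.135 ] [-7.760e-01  4.010e-01  1.584e+00 -1.000e-03  1.170e+00 -3.900e-02] [-20.8  -0.9   6.3] [-0.38  2.72  0.56] 0.013405433726703902 63.32472200258053
[ 0.7409264  -0.67144609 -0.0137195 ]
```

View pics/c10.png

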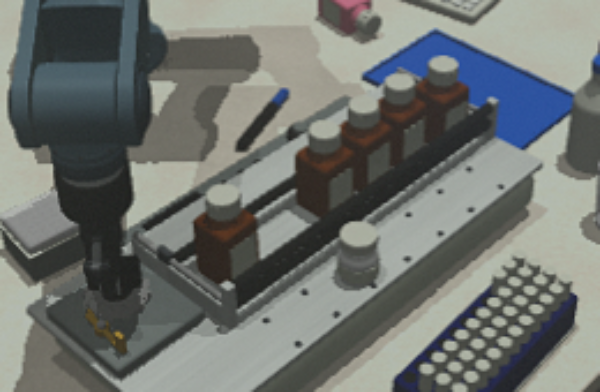

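Winding is under way with all five bottles upright. A side force of 20 N shows the grip is a few mm off the knob's axis, so I'll shift as I turn.

Call:
{"method": "apply_moves", "body": {
  "commands": [-0.3,0,0,0,0,0,-0.45,0.05,0,0,0,-1.2,-0.5,0.1,0,0,0,-2.4,-0.5,0.15,0,0,0,-3.6,-0.5,0.2,0,0,0,-4.8,-0.5,0.25,0,0,0,-6,-0.5,0.3,0,0,0,-7.2,-0.5,0.35,0,0,0,-8.4,-0.5,0.35,0,0,0,-9.4,-0.5,0.35,0,0,0,-9.4]
}}

```text
time: 31.65
eef_pos: [0.5445, -0.3744, 0.1351]
orientation: [0.997, -0.073, 0.001, -0.001]
wrist_force: [-4.4, -2.9, -2.1]
opening: 0.0133
finger_force: 60.8
```

Run:
```python
from h import *
st=read_state();print(np.round(st["eef_pos"],4),np.round(st["wrist_force"],1),np.round(st["moment"],2),st["opening"],st["finger_force"],st["time"]);y=Rot.from_quat(st["orientation"]).as_matrix()[:,1];print(np.degrees(np.arctan2(y[1],y[0])))
```

```text
[ 0.5445 -0.3744  0.1351] [-4.4 -2.9 -2.1] [-0.53  0.51  0.21] 0.013286806974919983 60.80726865300676 31.65
-98.41019585088459
```

Call:
{"method": "apply_moves", "body": {
  "commands": [0,0,0,0,0,-1.1,0,0.1,0,0,0,-2.2,0,0.1,0,0,0,-3.3,0,0.1,0,0,0,-4.4,0,0.1,0,0,0,-4.4,0,0.1,0,0,0,-4.4,0,0.1,0,0,0,-4.4]
}}

```text
time: 32.35
eef_pos: [0.5452, -0.3726, 0.1352]
orientation: [0.955, -0.297, 0.002, -0.0]
wrist_force: [-5.9, -1.5, -6.5]
opening: 0.0133
finger_force: 61.2
```

Run:
```python
from h import *
st=read_state();print(np.round(st["eef_pos"],4),np.round(st["wrist_force"],1),np.round(st["moment"],2),st["opening"],st["q"][5],st["time"]);y=Rot.from_quat(st["orientation"]).as_matrix()[:,1];print(np.degrees(np.arctan2(y[1],y[0])))
s=cam("wrist");cv2.imwrite("pics/w13.png",s["image"])
```

```text
[ 0.5452 -0.3726  0.1352] [-5.9 -1.5 -6.5] [-0.42  0.69  0.52] 0.013297526882485925 1.4024881183018412 32.35
-124.60972032514721
```

Call:
{"method": "apply_moves", "body": {
  "commands": [0,0,0,0,0,0.5,0,0,0,0,0,1,0,0,0,0,0,1.1,0,0,0,0,0,1.1]
}}

```text
time: 32.8
eef_pos: [0.5448, -0.3729, 0.1351]
orientation: [0.97, -0.243, 0.002, -0.0]
wrist_force: [-5.9, -2.3, -6.3]
opening: 0.0132
finger_force: 59.8
```

Run:
```python
from h import *
st=read_state();print(np.round(st["wrist_force"],1),np.round(st["moment"],2),st["opening"]);y=Rot.from_quat(st["orientation"]).as_matrix()[:,1];print(np.degrees(np.arctan2(y[1],y[0])))
```

```text
[-5.9 -2.3 -6.3] [-0.59  0.93 -0.02] 0.013195922749966177
-118.12124213504867
```

The spring torque vanished at about 208°, so the pawl holds on the seventh tooth. Now I'll release and check.

Call:
{"method": "apply_moves", "body": {
  "commands": [0,0,0,0,0,0,0,0,0,0,0,0,0,0,0,0,0,0,0,0,0,0,0,0,0,0,3,0,0,0,0,0,7,0,0,0,0,1,11,0,0,0,0,3,15,0,0,0,0,5,18,0,0,0,0,5,20,0,0,0],
  "gripper": 3.2
}}

```text
time: 33.8
eef_pos: [0.5477, -0.3212, 0.3412]
orientation: [0.97, -0.242, 0.007, 0.001]
wrist_force: [-0.7, -0.1, 0.1]
opening: 0.0318
finger_force: 0.0
```

Call:
{"method": "apply_moves", "body": {
  "commands": [0,3,2,0,0,1.3,0,5,4,0,0,2.6,0,5,4,0,0,3.9,0,5,4,0,0,5.2,0,5,4,0,0,6.5,0,5,4,0,0,7.8,0,5,4,0,0,9.1,0,5,4,0,0,10.4,0,5,4,0,0,11.7,0,5,4,0,0,13]
}}

```text
time: 34.8
eef_pos: [0.5469, -0.2728, 0.3774]
orientation: [0.906, 0.424, 0.003, -0.002]
wrist_force: [-0.4, -0.1, 0.7]
opening: 0.032
finger_force: 0.0
```

Call:
{"method": "apply_moves", "body": {
  "commands": [0,0,0,0,0,1.3,0,0,0,0,0,2.6,0,0,0,0,0,3.9,0,0,0,0,0,5.2,0,0,0,0,0,6.5,0,0,0,0,0,6.7,0,0,0,0,0,6.7]
}}

```text
time: 35.5
eef_pos: [0.5468, -0.2728, 0.3772]
orientation: [0.707, 0.707, 0.002, -0.003]
wrist_force: [-0.8, 0.4, -0.7]
opening: 0.0319
finger_force: 0.0
```

Run:
```python
from h import *
s=cam("wrist");save(s,"w14");print(np.round(read_state()["eef_pos"],3),read_state()["orientation"])
sc=cam("scene")
out=np.zeros((600,800,3),np.uint8);out[:300,:800]=cv2.resize(s["image"][0:270,:],(800,338))[:300];out[300:,:450]=cv2.resize(sc["image"][165:335,165:420],(450,300))
a=s["image"][150:270,270:410];out[300:,450:800]=cv2.resize(a,(350,300),interpolation=cv2.INTER_CUBIC)
cv2.imwrite("pics/c11.png",out)
```

```text
[ 0.547 -0.273  0.377] [ 0.70740786  0.70679404  0.0021207  -0.00343672]
```

View pics/c11.png

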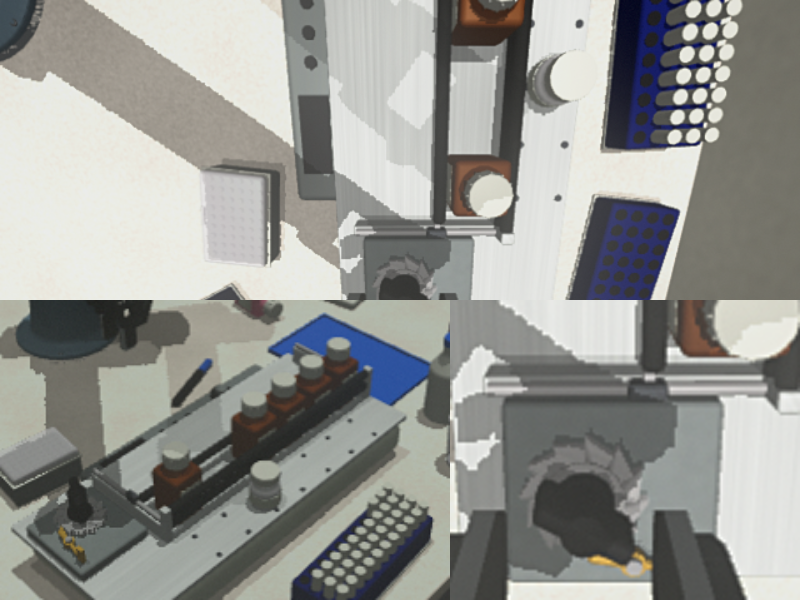

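Views are used up, so I'll work by numbers from here. The last picture shows the bar flush on all five upright bottles against the rails, the knob about half a turn on, and the pawl in. Next I'll locate the start button.

Run:
```python
from h import *
w=load("w1");t=load("top0");w8=load("w8")
print(tri([(w,(265,286)),(t,(331.6,210.8))]))
for n,z in (("top0",.06),("w1",.06),("w14",.06)):
    s=load(n);p=proj(s,[[.442,.014,.06]])[0]
    x,y=[int(v)-20 for v in p]
    if x<0 or y<0: print(n,p);continue
    g=cv2.resize(cv2.cvtColor(s["image"][y:y+40,x:x+40],cv2.COLOR_BGR2GRAY),None,fx=6,fy=6,interpolation=cv2.INTER_CUBIC)
    c=cv2.HoughCircles(g,cv2.HOUGH_GRADIENT,1,40,param1=80,param2=15,minRadius=20,maxRadius=80)
    print(n,p,None if c is None else [(x+a/6,y+b/6,r/6) for a,b,r in c[0][:3]])
print(rel([.442,.0,.25],0,0))
```

```text
(array([0.44177968, 0.01449438, 0.05935167]), [np.float64(0.00016415791675024086), np.float64(0.00016415791675030445)])
top0 [331.7372487  210.75015515] [(np.float32(331.41666), np.float32(211.41667), np.float32(6.5333333))]
w1 [265.14665586 286.47285666] [(np.float32(265.91666), np.float32(286.91666), np.float32(10.766666)), (np.float32(264.41666), np.float32(293.41666), np.float32(6.883333))]
w14 [237.69085687 -74.00024428]
[-1.047e+01  2.729e+01 -1.271e+01 -8.000e-02 -2.000e-02  1.000e-02]
```

Call:
{"method": "apply_moves", "body": {
  "commands": [-1.5,4,0,0,0,0,-3,8,0,0,0,0,-4.5,12,0,0,0,0,-6,16,-2,0,0,0,-7.5,20,-5,0,0,0,-9,24,-9,0,0,0,-10.5,28.7,-13,0,0,0,-10.5,28.7,-18,0,0,0,-10.5,28.7,-22,0,0,0,-10.5,28.7,-24.7,0,0,0],
  "gripper": 0
}}

```text
time: 36.6
eef_pos: [0.4399, 0.0153, 0.1271]
orientation: [0.707, 0.708, 0.001, -0.005]
wrist_force: [-0.1, 0.3, -0.1]
opening: -0.0002
finger_force: 0.0
```

Call:
{"method": "apply_moves", "body": {
  "commands": [0,0,-1,0,0,0,0,0,-2,0,0,0,0,0,-2.5,0,0,0,0,0,-2.5,0,0,0]
}}

```text
time: 37.0
eef_pos: [0.4427, 0.0137, 0.1059]
orientation: [0.707, 0.707, 0.002, -0.003]
wrist_force: [-0.2, -0.1, 0.5]
opening: -0.0001
finger_force: 0.0
```

Call:
{"method": "apply_moves", "body": {
  "commands": [0,0,-0.5,0,0,0,0,0,-1,0,0,0,0,0,-1.5,0,0,0,0,0,-1.9,0,0,0,0,0,-1.9,0,0,0]
}}

```text
time: 37.5
eef_pos: [0.4423, 0.0139, 0.0867]
orientation: [0.707, 0.708, 0.002, -0.003]
wrist_force: [-2.0, -0.0, 7.2]
opening: -0.0001
finger_force: 3.4
```

Call:
{"method": "apply_moves", "body": {
  "commands": [0,0,-0.2,0,0,0,0,0,-0.4,0,0,0,0,0,-0.6,0,0,0,0,0,-0.6,0,0,0]
}}

```text
time: 37.9
eef_pos: [0.4429, 0.0138, 0.0857]
orientation: [0.706, 0.708, 0.001, -0.005]
wrist_force: [-24.6, 2.2, 55.4]
opening: 0.0003
finger_force: 27.5
```

Call:
{"method": "apply_moves", "body": {
  "commands": [0,0,0.3,0,0,0,0,0,0.6,0,0,0,0,0,0.7,0,0,0,0,0,0.7,0,0,0]
}}

```text
time: 38.3
eef_pos: [0.4423, 0.0139, 0.0873]
orientation: [0.707, 0.708, 0.002, -0.003]
wrist_force: [0.9, -0.3, 3.8]
opening: 0.0002
finger_force: 1.7
```

Call:
{"method": "apply_moves", "body": {
  "commands": [0,0,0.2,0,0,0,0,0,0.2,0,0,0,0,0,0.2,0,0,0]
}}

```text
time: 38.6
eef_pos: [0.4421, 0.0139, 0.089]
orientation: [0.707, 0.707, 0.002, -0.003]
wrist_force: [1.5, -0.4, 2.2]
opening: -0.0002
finger_force: 1.3
```

Call:
{"method": "apply_moves", "body": {
  "commands": [0,0,0.2,0,0,0,0,0,0.2,0,0,0,0,0,0.2,0,0,0]
}}

```text
time: 38.9
eef_pos: [0.4415, 0.0141, 0.0907]
orientation: [0.707, 0.708, 0.002, -0.004]
wrist_force: [0.5, -0.2, 1.2]
opening: 0.0003
finger_force: 0.8
```

The force falls with height as a spring's would over about 5 mm of travel, so the button was fully pressed. I'll retreat and do a numeric check.

Call:
{"method": "apply_moves", "body": {
  "commands": [0,0,2,0,0,0,0,0,6,0,0,0,0,0,11,0,0,0,-2,4,16,0,0,0,-4,8,18,0,0,0,-6,12,18,0,0,0,-7,16,18,0,0,0,-8,20,18,0,0,0,-8,20,18,0,0,0]
}}

```text
time: 39.8
eef_pos: [0.3592, 0.2174, 0.2702]
orientation: [0.704, 0.71, 0.001, -0.005]
wrist_force: [-0.5, -0.4, 0.7]
opening: -0.0001
finger_force: 0.0
```

Run:
```python
from h import *
t=cam("top");save(t,"top4");a=t["image"];t0=load("top0")["image"]
h=cv2.cvtColor(a,cv2.COLOR_BGR2HSV)
m=cv2.inRange(h,(3,90,30),(20,255,255))
for c in cv2.findContours(m,0,2)[0]:
    if cv2.contourArea(c)>60: print(cv2.boundingRect(c))
g=cv2.cvtColor(a,cv2.COLOR_BGR2GRAY)
for c in cv2.HoughCircles(cv2.resize(g[120:200,280:450],None,fx=5,fy=5,interpolation=cv2.INTER_CUBIC),cv2.HOUGH_GRADIENT,1,50,param1=80,param2=22,minRadius=30,maxRadius=52)[0]:
    p=(280+c[0]/5,120+c[1]/5);print(np.round(p,1),round(c[2]/5,1),np.round(onz(t,p,.201),3))
d=cv2.absdiff(a,t0).max(2)
for n,r in dict(jar=(375,118,396,138),wash=(228,105,252,138),tip=(412,232,457,264),pink=(218,258,242,298),purple=(152,146,192,172)).items(): print(n,(d[r[1]:r[3],r[0]:r[2]]>60).mean())
print(read_state()["time"],read_state()["eef_pos"])
```

```text
(334, 139, 19, 21)
(312, 139, 18, 21)
(289, 139, 18, 21)
(411, 138, 19, 19)
(356, 138, 20, 18)
(0, 82, 53, 97)
(56, 54, 118, 11)
(175, 51, 402, 11)
[344.1 143.9] 6.5 [ 0.618 -0.021  0.201]
[296.9 144.5] 6.3 [0.617 0.116 0.201]
[321.5 144.1] 6.1 [0.618 0.045 0.201]
[423.9 142.5] 6.9 [ 0.622 -0.251  0.201]
[367.9 144.1] 6.5 [ 0.617 -0.089  0.201]
jar 0.0
wash 0.0
tip 0.0
pink 0.44895833333333335
purple 0.0
39.85 [0.36006056 0.21565995 0.27003072]
```

```bash
python3 -c "
from cell import close_job
print(close_job())"
```

```text
the job is handed in; nothing more can be done
None
```

I handed the job in at about 40 s: all five amber bottles stand square against the back rails, the clamp is on the seventh tooth and the start button was pressed, but I viewed 18 pictures, over the limit of 14; the last image check found the jar, wash bottle, tip box and purple bottle unmoved, but couldn't confirm the pink one because its patch had changed (probably the arm or its shadow).

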